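# Dock the cordless stop box and prove its button

## Task

Start-of-day check of the lab's cordless stop box: take the yellow box by its black handle, never lifting it by the red mushroom, and set it gently down flat in the grey charging cradle (either way round). Once it sits there, press the red mushroom fully down so that it latches, then take hold of it and twist it clockwise until it is released and springs back up. Leave the box in the cradle with the mushroom up, and do not push or tip the vial rack, the bottle or the beaker.

Things in the scene. Friction and masses are not known exactly. Their poses are not given: they have to be found in the camera images.
- stop_box: Yellow box 130 (x) x 64 (y) x 45 (z) mm, about 0.45 kg, loose, standing upright on the bench. Origin: centre of its underside; x along its length, towards the mushroom end, z up. On top at x = -35 mm a black handle block 44 long (x) x 22 wide (y), from 45 to 77 mm up; at x = +35 mm a black collar of 50 mm diameter up to 53 mm, and above it the mushroom. Most of its weight lies under the handle.
- handle (a point): Point to grip on the black handle block, in its middle, 68 mm above the box's underside (9 mm below the handle's top); axes as the box's. Grip across the 22 mm width, along the box's y.
- mushroom: Red round mushroom head on the box, 40 mm diameter; origin at the centre of its underside (62 mm above the box's underside when up, 54 mm when latched down). Its gripping rim is upright from 2 to 15 mm above the origin, then domed to 22.5 mm. z up; turns with stop_twist, x shown by a white mark.
- mushroom_top (a point): Top centre of the mushroom's dome: 84.5 mm above the box's underside when up, 76.5 mm when latched down.
- stop_press (a joint): How far the mushroom is pressed down, in m: 0 up, 0.008 fully down. A spring (about 8 N to start it) brings it back up if it is let go before about 6 mm; pressed fully down it latches and stays.
- stop_twist (a joint): How far the mushroom is twisted clockwise seen from above, in rad: 0 at rest, stop at 1.2. A light spring turns it back when let go. When latched down, twisting lifts the mushroom; it is freed past about 0.7 rad. A light grip (about 10 N) lets it rise through the fingers.
- dock: Grey charging cradle fixed to the bench, open on top. Origin: centre of its underside; x along its length, z up. Inside 138 (x) x 72 (y) mm, floor 10 mm above the bench, walls 6 mm thick up to 28 mm, with flared rims up to 36 mm (outside about 163 x 97 mm). The box sits in it with its length along the cradle's, its underside on the floor.
- vial_rack: White vial rack 100 x 64 x 51 mm with amber vials, bystander; origin under its centre.
- solvent_bottle: Amber bottle 64 mm diameter, 120 mm tall, bystander; origin under its centre.
- beaker: Glass beaker 68 mm diameter, 90 mm tall, bystander; origin under its centre.
Things that resemble listed ones, but are neither listed nor needed, are in the scene too. Of the things like the stop_box, leave any that is blue, purple or turquoise; of the rest the larger one is meant.

How it is judged:
By the outcome, as a careful person would: the job done as asked, in the order asked, and still so for the second after the job is handed in, with the robot touching nothing.
It also fails if it takes over 61 s, if anything falls off the work surface, if the arm or the gripper's body presses on something with over 40 N, if the wrist force passes 120 N, or if a joint passes its speed limit or range.

## Robot

A 7-joint arm with a two-finger parallel gripper is mounted at the origin on the work surface. World frame = base frame: x ahead of the robot, y to its left, z up, the work surface at z = 0. Lengths are in m, angles in rad, forces in N, time in s.
With the tool pointing down it reaches from about 0.4 to 0.85 m from the base axis. Payload 10.4 kg.
Tool frame: the origin (TCP) lies at the very end of the fingers, on their centre line; the grasp point (between the pads) lies 19 mm behind it; z points along the fingers, y is the line along which they close (so a half turn about z gives the same grasp; the last joint's range is limited). The gripper opens to 85 mm and grips with 20 to 120 N. Pads are 22 mm wide; open, the fingers measure 114 mm over their backs; the gripper's body (76 mm by 85 mm) begins 54 mm behind the grasp point. The pads swing forward as they close: fully open they stand 13 mm farther back than shut.
Start: joints at [-1.198, 0.332, -0.065, 1.46, 0.022, 1.35, -0.088], TCP at [0.241, 0.577, 0.231] pointing down, gripper open.
Joint ranges: [-2.6, 2.6], [-0.5, 2.12], [-1.47, 1.34], [0.16, 2.42], [-1.27, 4.41], [0.06, 2.06], [-2.6, 2.6]. Speed limits (rad/s): [2.22, 2.22, 2.79, 2.79, 3.14, 3.14, 3.14].

## Interface

Orientations are given as a unit quaternion [w, x, y, z].
In Python, from plant import bot, readout, viewer gives the robot as it stands. The module is installed in compiled form; this text tells all that it offers. Calls block until the motion is done:
- bot.move_pose(position, orientation): joint-space move of the TCP to a pose.
- bot.servo_line(position, ori=None, speed=0.15, max_force=None): straight line of the TCP; ori=None keeps the orientation; speed is the mean speed in m/s. With max_force (N) it stops when the force on the tool has changed by that much, and returns True; else False.
- bot.movej(angles): joint-space move.
- bot.command_gripper(opening, strength=None): opening from 0.0 (shut) to 1.0 (fully open); strength is the grip in N (None keeps the last); returns when the fingers have stopped.
- bot.pause(seconds).
- bot.solve_ik(position, orientation): joint angles nearest the present ones, or None.
- readout.get_obs(): the state.
- viewer.grab_frame(name): name is "scene" or "top"; returns a dict with "color" (384x512x3 uint8, red, green, blue), "fx", "fy", "cx", "cy" (pixels), "extrinsics" (4x4, takes a point from world to camera coordinates). Camera axes: x right, y down, z forward; pixel columns grow to the right and rows downward; lengths in m; the calibration is good to about 2 mm. A picture is of the moment at which its call begins. There is no depth.
A pose or a line that the arm cannot do raises bot.IKError and nothing moves.
- bot.close_job(): hands the job in; it is judged then, once.
The state is a dict: "clock": time; "joints": joint angles; "dq": joint speeds; "effort": joint torques, N m; "position": TCP position; "tcp_rot": TCP orientation; "wrist_force": force on the tool from outside, world axes, zero at the start; "moment": the same for the moment, N m; "width": opening from 0.0 (shut) to 1.0 (fully open); "grip_force": force on a finger pad.
Only numpy, scipy, OpenCV 4.12 (cv2) and the standard library are available. Lean on these libraries where they do the work, as an engineer would, in place of code of your own. Each camera call takes 0.05 s, during which the arm holds its last target. There are 200 camera calls.

## Working session

There is one attempt and no reset: what is moved stays moved. The work goes in short steps, each a Python script; the robot and the scene stay as the last script left them, time stands still between calls to the robot, and variables do not carry over. Pictures are saved under pics/ and viewed, at most 10 in all, crops included, and the job is handed in when it is done.

```bash
mkdir -p pics; python3 - <<'E'
from plant import bot, readout, viewer
import cv2,numpy as np
for n in("top","scene"):
    f=viewer.grab_frame(n); cv2.imwrite(f"pics/{n}0.png",f["color"][:,:,::-1])
    print(n,f["fx"],f["fy"],f["cx"],f["cy"],np.round(f["extrinsics"],4).tolist())
o=readout.get_obs();print(o)
E
```

```text
top 386.74231670520675 386.74231670520675 254.70939516497728 196.25668870930284 [[-0.0074, -1.0, -0.0058, 0.0926], [-0.9913, 0.0081, -0.1312, 0.5676], [0.1313, 0.0048, -0.9913, 1.084], [0.0, 0.0, 0.0, 1.0]]
scene 450.71130173691046 450.71130173691046 257.9854497774533 190.2784930122553 [[0.8851, 0.4654, -0.0008, -0.5448], [0.4039, -0.7689, -0.4957, -0.1321], [-0.2313, 0.4384, -0.8685, 1.351], [0.0, 0.0, 0.0, 1.0]]
{'clock': 0.1, 'joints': array([-1.19757865,  0.33275803, -0.06470424,  1.46084451,  0.02160925,
        1.34988208, -0.08852589]), 'dq': array([-7.32251264e-04, -1.20628218e-03, -8.80981767e-04, -1.57399973e-03,
        3.43786432e-04,  2.06541479e-04, -6.21932937e-05]), 'effort': array([ 1.90137340e-03, -6.26743340e+01,  4.94736247e-02, -3.92425990e+01,
        1.63624930e-02,  6.98077594e-03, -5.51364462e-05]), 'position': array([0.24085475, 0.57637698, 0.23063325]), 'tcp_rot': array([-8.72126768e-05,  1.96619829e-01,  9.80479620e-01, -5.91709740e-04]), 'wrist_force': array([ 0.28833317, -0.42050499,  0.24210478]), 'moment': array([ 0.04752219, -0.01707459,  0.02317771]), 'grip_force': 0.0, 'width': 1.0022948852360194}
```

View pics/top0.png

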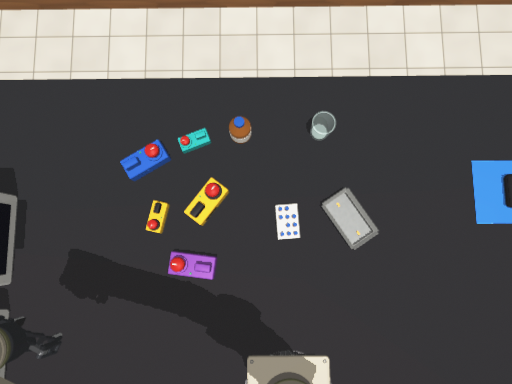

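View pics/scene0.png

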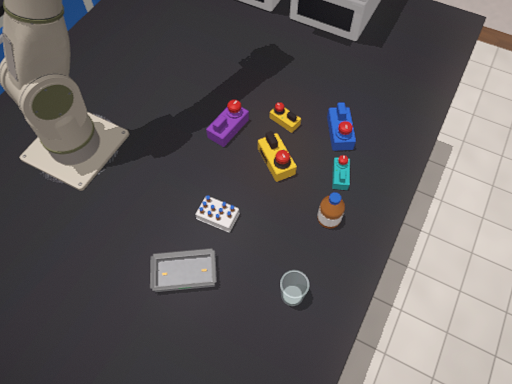

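```bash
cat > h.py <<'E'
from plant import bot, readout, viewer
import cv2,numpy as np
from scipy.optimize import minimize
def proj(f,P):
    P=np.asarray(P,float); E=f["extrinsics"]; c=P@E[:3,:3].T+E[:3,3]
    return np.c_[f["fx"]*c[:,0]/c[:,2]+f["cx"], f["fy"]*c[:,1]/c[:,2]+f["cy"]]
def back(f,uv,z):
    E=f["extrinsics"];R=E[:3,:3];o=-R.T@E[:3,3]
    d=R.T@np.array([(uv[0]-f["cx"])/f["fx"],(uv[1]-f["cy"])/f["fy"],1.])
    return o+d*(z-o[2])/d[2]
def pts(M,x,y,a):
    c,s=np.cos(a),np.sin(a); M=np.asarray(M,float)
    return np.c_[x+c*M[:,0]-s*M[:,1], y+s*M[:,0]+c*M[:,1], M[:,2]]
def rect(lx,ly,z): return [(sx*lx/2,sy*ly/2,z) for sx in(-1,1) for sy in(-1,1)]
def circ(cx,r,z): return [(cx+r*np.cos(t),r*np.sin(t),z) for t in np.linspace(0,6.28,24)]
S=8
def hullmask(uv,c,w=90):
    m=np.zeros((2*w*S,2*w*S),np.uint8)
    q=((uv-c+w+.5)*S).astype(np.float32)
    cv2.fillConvexPoly(m,cv2.convexHull(q).astype(np.int32),1); return m
def blob(f,fn,c,r=45):
    hsv=cv2.cvtColor(f["color"],cv2.COLOR_RGB2HSV).astype(int); m=fn(hsv)
    yy,xx=np.mgrid[:m.shape[0],:m.shape[1]]; m&=np.hypot(xx-c[0],yy-c[1])<r
    n,l,st,ce=cv2.connectedComponentsWithStats(m.astype(np.uint8))
    big=[i for i in range(1,n) if st[i,4]>=25]; m=np.isin(l,big)
    return m
def fit(fs,masks,M,x0):
    T=[]
    for f,m in zip(fs,masks):
        p=np.argwhere(m)[:,::-1].astype(float)
        p=np.concatenate([p+d for d in([-.5,-.5],[.5,-.5],[-.5,.5],[.5,.5])]); c=p.mean(0).round()
        T.append((f,c,hullmask(p,c)))
    def cost(v,full=False):
        r=[]
        for f,c,t in T:
            m=hullmask(proj(f,pts(M,*v[:2],v[2]/5)),c); r.append(1-(m&t).sum()/(m|t).sum())
        return r if full else sum(r)
    best=None
    x0=np.array([x0[0],x0[1],x0[2]*5])
    for k in range(3):
        s=minimize(cost,x0,method="Nelder-Mead",options=dict(initial_simplex=x0+np.r_[[np.zeros(3)],np.diag([.01,.01,.5])/(k+1)],xatol=1e-4,fatol=1e-4)); x0=s.x
    return x0[0],x0[1],x0[2]/5,cost(x0,True)
yellow=lambda h:((h[...,0]>20)&(h[...,0]<34)&(h[...,1]>150)&(h[...,2]>70))
red=lambda h:((h[...,0]<8)|(h[...,0]>172))&(h[...,1]>150)&(h[...,2]>70)
grey=lambda h:(h[...,1]<50)&(h[...,2]>60)
BOX=rect(.13,.064,0)+rect(.13,.064,.045)+circ(.035,.02,.064)+circ(.035,.02,.077)+circ(.035,.008,.0845)
DOCK=rect(.163,.097,.036)+rect(.15,.084,0)
E
python3 - <<'E'
from h import *
fs=[viewer.grab_frame(n) for n in("top","scene")]
yr=lambda h:yellow(h)|red(h)
m=[blob(fs[0],yr,(206,201),30),blob(fs[1],yr,(277,157),27)]
print([x.sum() for x in m])
r=[blob(fs[0],red,(213,190),14),blob(fs[1],red,(282,157),14)]
P0=[back(f,np.argwhere(x)[:,::-1].mean(0),.073) for f,x in zip(fs,r)];print(P0)
H=back(fs[0],(197,210),.077);d=P0[0]-H;print(H,np.linalg.norm(d),np.arctan2(d[1],d[0]))
c=(P0[0]+H)/2
bx=fit(fs,m,BOX,(c[0],c[1],np.arctan2(d[1],d[0])));print("box",bx)
g=[blob(fs[0],grey,(350,218),42),blob(fs[1],grey,(184,271),45)]
print([x.sum() for x in g])
D=back(fs[0],(350,218),.036)
a=back(fs[0],(335,196),.03)-back(fs[0],(364,240),.03)
dk=fit(fs,g,DOCK,(D[0],D[1],np.arctan2(a[1],a[0])));print("dock",D,dk)
for n,p,z in(("rack",(288,221),.03),("bottle",(240,129),.06),("beaker",(321,127),.045),("purple",(192,265),.03),("smally",(157,217),.02)):print(n,back(fs[0],p,z))
ims=[]
for f,cs in zip(fs,[((206,201),(350,218)),((277,157),(184,271))]):
    im=cv2.resize(f["color"][:,:,::-1],None,fx=4,fy=4,interpolation=cv2.INTER_CUBIC)
    for M,v in((BOX,bx),(DOCK,dk),([(-.035+a,b,.077) for a,b in((.022,.011),(.022,-.011),(-.022,.011),(-.022,-.011))],bx),(rect(.138,.072,.028),dk)):
        uv=((proj(f,pts(M,*v[:3]))+.5)*4).astype(np.float32)
        cv2.polylines(im,[cv2.convexHull(uv).astype(np.int32)],True,(0,255,0),1)
    for c in cs: ims.append(im[4*c[1]-150:4*c[1]+150,4*c[0]-200:4*c[0]+200])
cv2.imwrite("pics/fit.png",np.vstack([np.hstack(ims[:2]),np.hstack(ims[2:])]))
E
```

```text
[np.int64(858), np.int64(824)]
[array([0.58342113, 0.20790716, 0.073     ]), array([0.58223086, 0.20647726, 0.073     ])]
[0.52578539 0.24907557 0.077     ] 0.07094163920963216 -0.6202497910982653
box (np.float64(0.5547193399177786), np.float64(0.23078466202025005), np.float64(-0.6675889836147795), [np.float64(0.05537393820841929), np.float64(0.03550900994200501)])
[np.int64(1944), np.int64(6034)]
dock [ 0.5031399  -0.18572386  0.036     ] (np.float64(0.5035844007165123), np.float64(-0.18586092421899864), np.float64(0.5589810884123279), [np.float64(0.0799621533831002), np.float64(0.5996558133464176)])
rack [ 0.49629961 -0.00763627  0.03      ]
bottle [0.76310305 0.12936836 0.06      ]
beaker [ 0.77169064 -0.10884984  0.045     ]
purple [0.37276865 0.26873429 0.03      ]
smally [0.51169229 0.37496016 0.02      ]
```

View pics/fit.png

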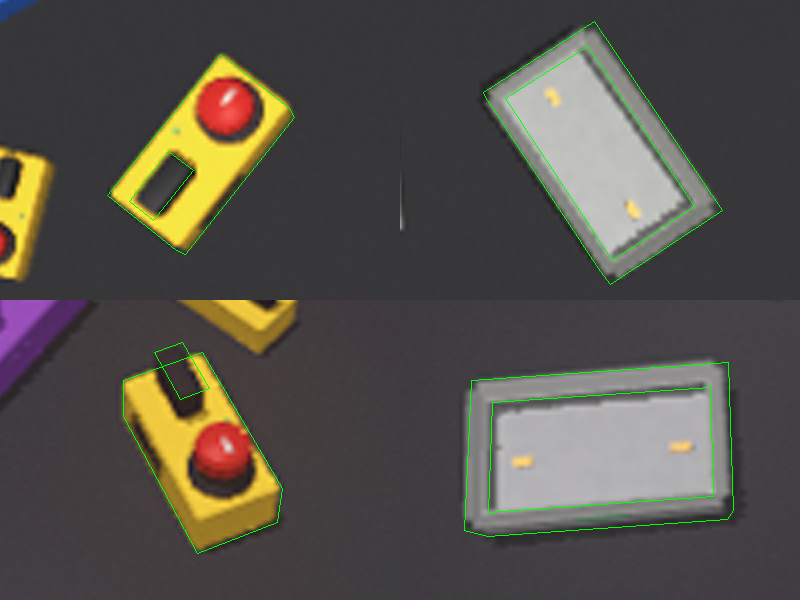

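```bash
cat >> h.py <<'E'
def q(psi): return np.array([0,np.cos(psi/2),np.sin(psi/2),0])
E
python3 - <<'E'
from h import *
from scipy.optimize import minimize
fs=[viewer.grab_frame(n) for n in("top","scene")]
for t in (75,90,105):
    grey=lambda h:(h[...,1]<50)&(h[...,2]>t)
    g=[blob(fs[0],grey,(350,218),42),blob(fs[1],grey,(184,271),50)]
    print(t,[x.sum() for x in g])
    for k in (1,.97,.94):
        M=rect(.163*k,.097*k,.036)+rect(.15,.084,0)
        print(k,np.round(np.r_[tuple(np.ravel(v) for v in fit(fs,g,M,(.5036,-.186,.559)))],4))
    br=lambda h:(h[...,1]<50)&(h[...,2]>165)
print(*[[int(v) for v in fs[i]["color"][r,c0:c1:2].mean(1)] for i,r,c0,c1 in((0,218,312,390),(1,271,140,225))],sep="\n")
b=np.array([.5547,.2308]);yb=-.668;dk=np.array([.5036,-.186]);yd=.559
u=lambda a:np.array([np.cos(a),np.sin(a)])
for k in(-1,0,1,2):
    p=yb+k*np.pi
    for z in(.049,.2): print("pick",k,z,bot.solve_ik(np.r_[b-.035*u(yb),z],q(p)))
for flip in(0,np.pi):
    a=yd+flip
    for k in(-1,0,1): print("place",flip,k,bot.solve_ik(np.r_[dk-.035*u(a),.06],q(a+k*np.pi)))
    for t in np.arange(-3,3.2,.5): 
        s=bot.solve_ik(np.r_[dk+.035*u(a),.064],q(t)); print("  mush",round(t,1),None if s is None else np.round(s[[0,4,6]],2))
E
```

```text
75 [np.int64(1873), np.int64(2515)]
1 [ 0.5021 -0.1844  0.579   0.0567  0.0414]
0.97 [ 0.5017 -0.1848  0.5785  0.0919  0.0735]
0.94 [ 0.5019 -0.1847  0.5744  0.13    0.11  ]
90 [np.int64(1826), np.int64(2389)]
1 [ 0.5014 -0.1847  0.5829  0.0465  0.0206]
0.97 [ 0.5022 -0.1844  0.5832  0.0761  0.0544]
0.94 [ 0.5    -0.1857  0.5841  0.1136  0.0871]
105 [np.int64(1756), np.int64(2204)]
1 [ 0.5022 -0.1848  0.5779  0.0369  0.0598]
0.97 [ 0.5012 -0.1847  0.5655  0.0689  0.0645]
0.94 [ 0.5009 -0.1851  0.5725  0.104   0.0994]
[55, 55, 56, 56, 55, 55, 55, 55, 47, 118, 130, 172, 193, 192, 190, 192, 191, 190, 191, 190, 188, 190, 189, 189, 189, 159, 111, 140, 139, 83, 55, 55, 55, 55, 56, 55, 55, 56, 55]
[62, 63, 64, 65, 63, 101, 126, 141, 88, 160, 180, 178, 176, 178, 177, 178, 177, 177, 178, 180, 178, 177, 178, 178, 178, 176, 176, 178, 179, 178, 176, 162, 168, 162, 176, 176, 149, 141, 71, 48, 68, 66, 67]
pick -1 0.049 [-0.69291986  0.41365699  0.20424239  1.77227391 -0.09929482  0.96564972
  0.4539237 ]
pick -1 0.2 [-0.69851355  0.25990827  0.20701753  1.62744465 -0.05550922  1.25999919
  0.42152
[... 1336 characters left out ...]
.46883483  0.85685345  1.85912694 -0.41689438  1.00352428
 -0.45227364]
place 3.141592653589793 0 [ 0.92287506  0.49535248 -0.8560629   1.78631009  0.42520041  1.05585423
  2.04098326]
place 3.141592653589793 1 [-0.47409681  0.46883483  0.85685345  1.85912694 -0.41689438  1.00352428
 -0.45227364]
  mush -3.0 [-0.51 -0.4   2.38]
  mush -2.5 [1.06 0.34 2.27]
  mush -2.0 [1.33 0.63 2.57]
  mush -1.5 [-0.64 -0.55 -2.28]
  mush -1.0 [-0.64 -0.55 -1.78]
  mush -0.5 [-0.64 -0.55 -1.28]
  mush 0.0 [-0.42 -0.32 -0.98]
  mush 0.5 [-0.41 -0.32 -0.48]
  mush 1.0 [-0.41 -0.32  0.02]
  mush 1.5 [-0.41 -0.32  0.52]
  mush 2.0 [-0.42 -0.32  1.02]
  mush 2.5 [-0.41 -0.31  1.52]
  mush 3.0 [-0.41 -0.31  2.02]
```

```bash
python3 - <<'E'
from h import *
b=np.array([.5547,.2308]);yb=-.668;u=lambda a:np.array([np.cos(a),np.sin(a)])
h=b-.035*u(yb);Q=q(yb+np.pi)
bot.command_gripper(.75,60)
bot.move_pose(np.r_[h,.16],Q)
print(bot.servo_line(np.r_[h,.0495],speed=.1,max_force=8))
bot.command_gripper(0,60); o=readout.get_obs();print(o["position"],o["width"],o["grip_force"],o["wrist_force"])
bot.servo_line(np.r_[h,.215],speed=.12); o=readout.get_obs();print(o["clock"],o["position"],o["width"],o["grip_force"],o["wrist_force"],o["moment"])
ims=[]
for n,c in(("top",(206,201)),("scene",(277,137))):
    f=viewer.grab_frame(n);im=cv2.resize(f["color"][:,:,::-1],None,fx=4,fy=4,interpolation=cv2.INTER_CUBIC);np.save(n,f,allow_pickle=True)
    ims.append(im[4*c[1]-200:4*c[1]+200,4*c[0]-200:4*c[0]+200])
cv2.imwrite("pics/held.png",np.hstack(ims))
E
```

```text
False
[0.52748776 0.25269956 0.04991023] 0.2423168959174721 59.34357762336731 [0.63657322 1.3513291  3.45648032]
5.5083 [0.52683934 0.25232095 0.21411564] 0.24870632769430318 58.807597160339355 [-0.11100956  0.81865891 -5.04781554] [ 0.077118    0.0752476  -0.02968108]
```

View pics/held.png

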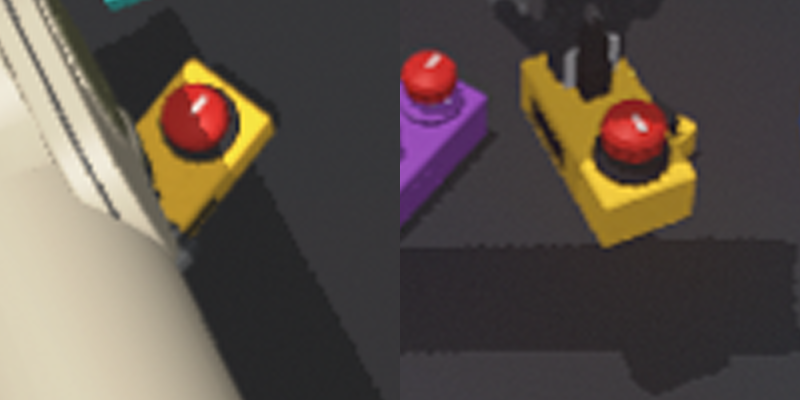

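```bash
python3 - <<'E'
from h import *
f=[np.load(n+".npy",allow_pickle=True).item() for n in("top","scene")]
o=readout.get_obs();z=o["position"][2]-.0499+.073
r=[blob(f[0],red,(205,181),14),blob(f[1],red,(285,120),14)]
c=[np.argwhere(x)[:,::-1].mean(0) for x in r];print(c,[x.sum() for x in r])
A=np.array([a["fx"]*0 for a in f])
Pm=[np.array([[a["fx"],0,a["cx"]],[0,a["fy"],a["cy"]],[0,0,1]])@a["extrinsics"][:3] for a in f]
X=cv2.triangulatePoints(Pm[0],Pm[1],c[0],c[1]);X=(X[:3]/X[3]).ravel()
print("tri",X,"expected z",z,"planes",[back(a,k,z) for a,k in zip(f,c)])
w=o["tcp_rot"];psi=2*np.arctan2(w[2],w[1]);print("psi",psi,w)
for P in [X]+[back(a,k,z) for a,k in zip(f,c)]:
    d=P[:2]-o["position"][:2];s=psi-np.pi
    print("along,across",d@[np.cos(s),np.sin(s)],d@[-np.sin(s),np.cos(s)])
E
```

```text
[array([204.34761905, 180.02857143]), array([284.835, 119.575])] [np.int64(210), np.int64(200)]
tri [0.58168995 0.20719091 0.23535147] expected z 0.2373983494499355 planes [array([0.58204859, 0.20747468, 0.23739835]), array([0.5818503 , 0.20517284, 0.23739835])]
psi 2.4736244033914487 [-3.60810675e-04  3.27809541e-01  9.44743647e-01 -4.64264467e-04]
along,across 0.07095185056425563 -0.001542163046768033
along,across 0.07105764561852723 -0.0010972365124179546
along,across 0.07232771735972521 -0.003027187837386231
```

```bash
python3 - <<'E'
from h import *
dk=np.array([.502,-.1846]);yd=.580;u=lambda a:np.array([np.cos(a),np.sin(a)])
h=dk+.035*u(yd)
bot.move_pose(np.r_[h,.215],q(yd))
bot.servo_line(np.r_[h,.11],speed=.12); bot.pause(.2)
o=readout.get_obs();print(o["clock"],o["position"],h,o["wrist_force"])
s=bot.servo_line(np.r_[h,.0585],speed=.03,max_force=6)
o=readout.get_obs();print(s,o["clock"],o["position"],o["wrist_force"],o["moment"])
ims=[]
for n,c in(("top",(350,218)),("scene",(184,261))):
    f=viewer.grab_frame(n);im=cv2.resize(f["color"][:,:,::-1],None,fx=4,fy=4,interpolation=cv2.INTER_CUBIC)
    ims.append(im[4*c[1]-200:4*c[1]+200,4*c[0]-200:4*c[0]+200])
cv2.imwrite("pics/placed.png",np.hstack(ims))
E
```

```text
8.375 [ 0.53167006 -0.16547134  0.11061357] [ 0.53127619 -0.16541916] [-0.32544161 -0.46514619 -4.12087055]
True 9.925 [ 0.53128402 -0.16541832  0.05988357] [-0.55833475  0.03082145  6.3424461 ] [ 0.14721995  0.13367772 -0.03076615]
```

View pics/placed.png

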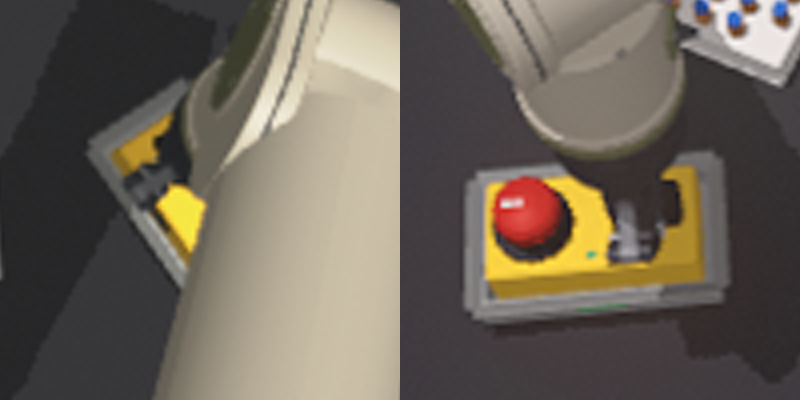

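```bash
python3 - <<'E'
from h import *
bot.command_gripper(.6)
p=readout.get_obs()["position"]
bot.servo_line(np.r_[p[:2],.2],speed=.15)
yd=.58;u=lambda a:np.array([np.cos(a),np.sin(a)])
pred=p[:2]-.0705*u(yd);print("pred",pred)
f=[viewer.grab_frame(n) for n in("top","scene")]
for a in f:
    uv=proj(a,[np.r_[pred,.083]])[0]; m=blob(a,red,uv,18); c=np.argwhere(m)[:,::-1].mean(0); print(uv,c,m.sum(),back(a,c,.083))
m=blob(f[1],yellow,(184,261),40);print(m.sum())
o=readout.get_obs();print(o["clock"],o["width"],o["wrist_force"])
E
```

```text
pred [ 0.47109252 -0.20371087]
[361.09691585 228.30625577] [360.73913043 226.98757764] 161 [ 0.47471562 -0.2028862   0.083     ]
[165.10920244 262.68579402] [165.6047619  263.80952381] 210 [ 0.47372063 -0.20553575  0.083     ]
912
11.6167 0.5955866956365553 [-0.07209426 -0.93995928  0.96431311]
```

```bash
python3 - <<'E'
from h import *
m=np.array([.4727,-.2047])
bot.command_gripper(0)
bot.move_pose(np.r_[m,.13],q(.58))
s=bot.servo_line(np.r_[m,.097],speed=.08,max_force=5);o=readout.get_obs();print(s,o["position"],o["wrist_force"])
s=bot.servo_line(np.r_[m,.084],speed=.02,max_force=38);o=readout.get_obs();print(s,o["clock"],o["position"],o["wrist_force"],o["moment"])
bot.servo_line(np.r_[m,.15],speed=.12)
bot.movej(np.r_[bot.solve_ik(np.r_[m,.2],q(1.1))])
f=[viewer.grab_frame(n) for n in("top","scene")]
for a,cc in zip(f,((361,228),(165,264))):
    k=blob(a,red,cc,18); c=np.argwhere(k)[:,::-1].mean(0); print(c,k.sum(),back(a,c,.075))
im=cv2.resize(f[1]["color"][:,:,::-1],None,fx=4,fy=4,interpolation=cv2.INTER_CUBIC)
cv2.imwrite("pics/pressed.png",im[840:1240,500:1000])
print(readout.get_obs()["clock"])
E
```

```text
False [ 0.47285446 -0.20473145  0.09702177] [-0.03815404 -0.92226212 -0.51400369]
False 13.9917 [ 0.47374174 -0.20512554  0.08597575] [-7.43149737  3.24830559 25.91407517] [0.71444059 1.62254816 0.01328027]
[360.16352201 227.1572327 ] 159 [ 0.47466142 -0.20341695  0.075     ]
[166.15458937 264.70048309] 207 [ 0.47322714 -0.20498053  0.075     ]
15.325
```

View pics/pressed.png

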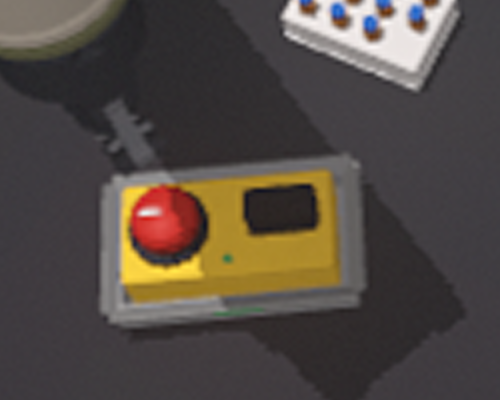

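```bash
python3 - <<'E'
from h import *
m=np.array([.4735,-.2047])
bot.move_pose(np.r_[m,.12],q(.58))
bot.servo_line(np.r_[m,.097],speed=.08)
s=bot.servo_line(np.r_[m,.085],speed=.02,max_force=5);o=readout.get_obs();print(s,o["clock"],o["position"],o["wrist_force"])
E
```

```text
True 16.8083 [ 0.47368067 -0.20472414  0.08636731] [-1.53354173  0.78610377  6.77407116]
```

```bash
python3 - <<'E'
from h import *
m=np.array([.4736,-.2047])
bot.servo_line(np.r_[m,.13],speed=.12)
bot.command_gripper(.68,20)
bot.move_pose(np.r_[m,.13],q(1.13))
s=bot.servo_line(np.r_[m,.0645],speed=.06,max_force=5);o=readout.get_obs();print(s,o["position"],o["wrist_force"])
bot.command_gripper(0,20);o=readout.get_obs();print(o["width"],o["grip_force"],o["wrist_force"],o["moment"],o["joints"][6])
j=o["joints"].copy()
for k in range(4):
    j[6]-=.275; bot.movej(j); o=readout.get_obs();print(o["clock"],o["position"],o["width"],o["grip_force"],o["wrist_force"],o["moment"][2],o["joints"][6])
f=viewer.grab_frame("scene");im=cv2.resize(f["color"][:,:,::-1],None,fx=4,fy=4,interpolation=cv2.INTER_CUBIC)
cv2.imwrite("pics/twist.png",im[840:1240,500:1000])
E
```

```text
False [ 0.47387598 -0.20480977  0.06486507] [-0.50910903  0.10734727 -0.08299218]
0.44518032037186306 21.87510016039596 [-3.02667     0.01572042  6.32604259] [0.02315281 0.51460346 0.04749973] 0.047141533475818766
20.3917 [ 0.47374067 -0.20484771  0.06537391] 0.4465126149899415 22.028833141746418 [-3.68536626  0.86749736  7.7256911 ] 0.15760776517738756 -0.2283875039957743
20.7583 [ 0.47390569 -0.20483107  0.06622681] 0.4471249560163774 23.190031822014134 [-6.20199782  1.33984157 20.77037603] 0.19512620925006016 -0.5033311317983326
21.125 [ 0.47411219 -0.20488882  0.06705791] 0.44698242304635816 24.205748910899274 [-11.02489505   4.13140157  30.50979846] 0.21696448052065287 -0.778250941209428
21.4917 [ 0.47471798 -0.20493242  0.06741197] 0.4460937834300623 25.674449571815785 [-10.1980714    4.74629822  32.58311   ] 0.19241126318318977 -1.0532891125585546
```

View pics/twist.png

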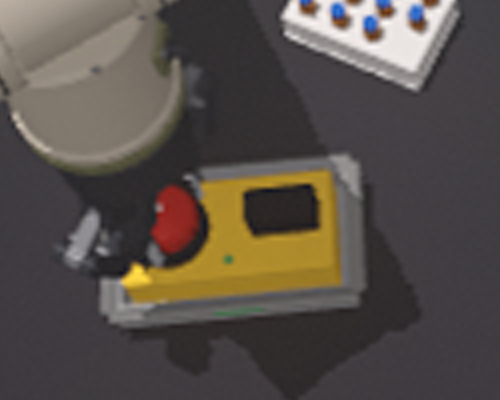

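```bash
python3 - <<'E'
from h import *
p=readout.get_obs()["position"]
for z in np.arange(.066,.0721,.001):
    bot.servo_line([.4739,-.2048,z],speed=.02); o=readout.get_obs(); print(round(z,4),o["position"][2],o["wrist_force"],o["moment"][2])
    if o["wrist_force"][2]<8: break
bot.command_gripper(.66,20)
o=readout.get_obs();print(o["clock"],o["position"],o["wrist_force"])
bot.servo_line([.4739,-.2048,.15],speed=.12)
bot.move_pose([.5313,-.1654,.24],q(.58))
f=[viewer.grab_frame(n) for n in("top","scene")]
for a,cc in zip(f,((361,228),(165,264))):
    k=blob(a,red,cc,18); c=np.argwhere(k)[:,::-1].mean(0); print(c,k.sum())
im=cv2.resize(f[1]["color"][:,:,::-1],None,fx=4,fy=4,interpolation=cv2.INTER_CUBIC)
cv2.imwrite("pics/after.png",im[840:1240,500:1000])
print(readout.get_obs()["clock"])
E
```

```text
0.066 0.06798103416918914 [-8.64843145  3.48925508 25.95829194] 0.18468903436667056
0.067 0.06847440185804225 [-6.4261891   2.3630049  19.92377076] 0.11527955946532563
0.068 0.0689839130306428 [-4.44055819  2.37859989 13.41582391] 0.0984436440754945
0.069 0.06970524204033572 [-2.63613035  2.15179737  8.48668594] 0.05501560154197626
0.07 0.07060816812430265 [-1.36563595  0.52857967  5.15632944] 0.009744866243178024
23.1083 [ 0.47382786 -0.20476705  0.06985501] [ 0.60157426  0.01511425 -0.40955843]
[360.93037975 226.67088608] 158
[165.81105991 264.06912442] 217
24.5583
```

View pics/after.png

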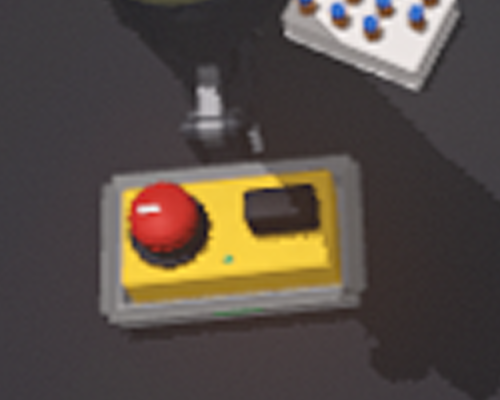

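```bash
python3 - <<'E'
from h import *
m=np.array([.4736,-.2047])
bot.command_gripper(0)
bot.move_pose(np.r_[m,.13],q(.58))
bot.servo_line(np.r_[m,.1],speed=.08)
s=bot.servo_line(np.r_[m,.0905],speed=.01,max_force=4);o=readout.get_obs();print(s,o["clock"],o["position"],o["wrist_force"])
bot.servo_line(np.r_[m,.15],speed=.12)
bot.move_pose([.5313,-.1654,.24],q(.58))
f=viewer.grab_frame("scene");k=blob(f,red,(165,264),18);print(np.argwhere(k)[:,::-1].mean(0))
cv2.imwrite("pics/final.png",f["color"][:,:,::-1]);print(readout.get_obs()["clock"])
E
```

```text
True 26.875 [ 0.47373168 -0.20474698  0.09421433] [-0.72548278  0.60305531  5.62774267]
[165.81105991 264.06912442]
28.075
```

View pics/final.png

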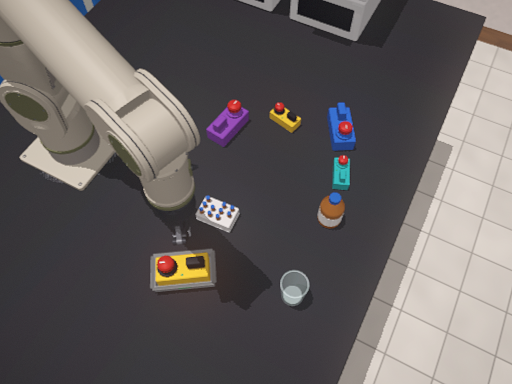

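The light touch met the mushroom at 94 mm, so it is up. The final picture shows the box in the cradle (183,268), with the rack (217,212), bottle (331,210) and beaker (294,289) where they started.

```bash
python3 -c "
from plant import bot
print(bot.close_job())"
```

```text
the job is handed in; nothing more can be done
None
```

The yellow stop box sits flat in the cradle; its mushroom was pressed until it latched, twisted free and is up again, the rack, bottle and beaker look unmoved, and the job was handed in at about 28 s.

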